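# Shut the incubator's gas valve

### The arm

A 7-joint arm with a two-finger parallel gripper is mounted at the origin on the work surface. World frame = base frame: x ahead of the robot, y to its left, z up, the work surface at z = 0. Lengths are in m, angles in rad, forces in N, time in s.
With the tool pointing down it reaches from about 0.425 to 0.875 m from the base axis. Payload 4.7 kg.
Tool frame: the origin (TCP) lies midway between the tips of the shut fingers; the grasp point (between the pads) lies 19 mm behind it; z points along the fingers, y is the line along which they close (so a half turn about z gives the same grasp; the last joint's range is limited). The gripper opens to 87 mm and grips with 3 to 60 N. Pads are 19 mm wide; open, the fingers measure 117 mm over their backs; the gripper's body (75 mm by 190 mm) begins 51 mm behind the grasp point.
Start: joints at [-1.094, 0.321, -0.07, 1.45, 0.023, 1.371, -0.057], TCP at [0.29, 0.582, 0.223] pointing down, gripper open.
Joint ranges: [-2.86, 2.86], [-0.3, 2.09], [-1.38, 1.24], [0.06, 2.45], [-1.56, 4.7], [0.09, 2.05], [-2.69, 2.69]. Speed limits (rad/s): [2.57, 2.57, 3.14, 3.14, 3.14, 3.14, 3.14].

### API

Orientations are given as a 3x3 rotation matrix whose columns are the frame's x, y, z axes.
In Python, from station import readout, eyes, order gives the robot as it stands.
- The arm moves only by the shell command python3 -m pendant 'ROWS' [FORCE]. ROWS is JSON, a list that holds one entry, the list of rows, each a list of 5 numbers: the shift along the tool's x, y, z in cm, then the turn about the tool's z in degrees, then the opening, from -1 (shut) to 1 (fully open). In form: [[[dx, dy, dz, spin, hand], ...]]. A call has 1 to 12 rows; each row is the pose to reach, as a shift and turn from the pose commanded when the call began, along the tool's axes at that moment; what a row does not reach only later rows make up. A row lasts 1/12 s, in which the tool goes at most 41.7 mm and 7.16 degrees, less where a joint would pass 70% of its speed; a pose out of reach is approached as far as the arm can. A call with a gripper value outside its range is refused whole. The fingers move at their own pace and stop on an object; FORCE is the grip in N (left out, the last holds). Time passes only in rows, so rows that repeat a pose let the fingers close. It gives the time, the measured TCP pose, the force, the opening and the grip force at its end, in the units of the state.
- readout.state(): the state, without advancing time (a new reading comes with each control period).
- eyes.camera(name): name is "scene" or "top" or "wrist"; returns the picture (420x560x3 uint8, red, green, blue); there is no depth.
- eyes.calibration(name): a dict with "fx", "fy", "cx", "cy" (pixels), "dist" ([k1, k2, p1, p2, k3] as OpenCV has them; the pictures are not rectified), "rvec" (rotation vector, rad) and "tvec" (3), from world to camera coordinates, as OpenCV has them. Camera axes: x right, y down, z forward; pixel columns grow to the right and rows downward; lengths in m; the calibration is good to about 2 mm. A picture is of the moment at which its call begins: read the wrist's pose just before it. calibration takes no time and is no camera call; for the wrist camera it gives the pose at the moment of the call.
- order.close_job(): hands the job in; it is judged then, once.
The state is a dict: "t": time; "q": joint angles; "qvel": joint speeds; "joint_torque": joint torques, N m; "eef_pos": TCP position; "tool_rot": TCP orientation; "wrist_force": force on the tool from outside, world axes, zero at the start; "moment": the same for the moment, N m; "width": finger opening in m; "finger_force": force on a finger pad.
Only numpy, scipy, OpenCV 4.12 (cv2) and the standard library are available. Lean on these libraries where they do the work, as an engineer would, in place of code of your own. Each camera call takes 0.05 s, during which the arm holds its last target. There are 200 camera calls.

### The job

Push the cover of the gas valve box along its rails, off the valves, until it meets the far end stop; then push the red handle clockwise to its stop, so that the valve is fully shut. Slide the cover, do not lift it; leave the blue handle and the labware around the box as they are, and finish with the hand clear of everything.

Things in the scene. Friction and masses are not known exactly. Their poses are not given: they have to be found in the camera images.
- valve_box: fixed white gas valve box, 208 mm (x) by 543 mm (y); origin on the bench under the middle of its valve bay, y along its rails. The open bay (inside x -88 to 88, y -131 to 125 mm) holds two valves; y 125 to 389 mm is a closed grey housing 86 mm high. The 90 mm walls carry the sliding cover; guides and end stops reach 104 mm above the bench
- cover: loose pale blue metal cover plate 188 (x) x 262 (y) x 6 mm, about 0.4 kg, lying on the box's walls 90 mm above the bench; origin at the middle of its underside, axes as the box's. It slides along the box's y with 2 mm play to the guides: box-frame y 0 to 30 mm at the start (over the valves), 258 mm at the far end stop (over the grey housing)
- cover_lip (a point): top middle of the black push lip on the cover, a bar 110 mm (x) by 16 mm (y), rising 20 mm from the plate to 116 mm above the bench; 60 mm from the cover's middle towards -y
- red_valve: brass ball valve on a copper pipe that runs along the box's x, standing in either of two places in the bay (box frame x 0, y -60 or +45 mm); the origin is on the handle's vertical turning axis at the height of the bench; axes parallel to the box's. The one with the red handle with a yellow band
- red_handle (a joint): angle of the red handle: 0 (open) = it points from its axis along the box's -x, in line with the pipe; it turns clockwise seen from above; 1.571 = shut, at its stop, pointing along the box's +y, across the pipe. Starts at 0 to 0.35; friction about 0.1 N m; stays where it is left
- red_tip (a point): middle of the end of the red handle, 66 mm from its axis, 69 mm above the bench. The handle is a straight bar 14 mm wide, at heights 62 to 76 mm above the bench, with a steel hub 24 mm in diameter on the axis; pipe and valve body below it reach 53 mm high, so a fingertip at 57 mm clears them
- blue_valve: brass ball valve on a copper pipe that runs along the box's x, standing in either of two places in the bay (box frame x 0, y -60 or +45 mm); the origin is on the handle's vertical turning axis at the height of the bench; axes parallel to the box's. The one with the blue handle
- blue_handle (a joint): angle of the blue handle: 0 (open) = it points from its axis along the box's -x, in line with the pipe; it turns clockwise seen from above; 1.571 = shut, at its stop, pointing along the box's +y, across the pipe. Starts at 0 to 0.35; friction about 0.1 N m; stays where it is left. To be left alone
- blue_tip (a point): middle of the end of the blue handle, 66 mm from its axis, 69 mm above the bench. The handle is a straight bar 14 mm wide, at heights 62 to 76 mm above the bench, with a steel hub 24 mm in diameter on the axis; pipe and valve body below it reach 53 mm high, so a fingertip at 57 mm clears them
- flask: clear pink culture flask lying flat, 70 x 115 x 32 mm, orange cap; origin under its middle. Bystander
- tip_box: blue pipette-tip box with a pale lid, 87 x 122 x 60 mm; origin under its middle. Bystander
- reagent_bottle: amber bottle with an orange cap, 48 mm diameter, 95 mm tall; origin under its middle. Bystander
- jar: clear jar with a white cap, 56 mm diameter, 70 mm tall; origin under its middle. Bystander
- dish: flat closed culture dish, 90 mm diameter, 17 mm tall; origin under its middle. Bystander
- vial: small glass vial with a red cap, 30 mm diameter, 50 mm tall, in front of the valve box; origin under its middle. Bystander
- mouse: black computer mouse, 100 x 58 x 32 mm; origin under its middle. Bystander

How it is judged:
On the way, in this order (a step that is already met when the one before it is completed fails the run):
1. the cover is slid off the valves to its end stop (within 25 mm) (y of cover in the frame of valve_box above 0.233 m and z of cover in the frame of valve_box between 0.085 and 0.098 m), for 0.2 s.
2. the red handle is pushed shut (value of joint red_handle above 1.45 rad), for 0.2 s.
At the end, for the whole second after the job is handed in: the cover lies at rest on its rails within 25 mm of the far end stop, the red handle is within 0.12 rad (7 degrees) of its shut stop, the blue handle's end is within 12 mm of where it was, and no labware was moved by more than 20 mm (all of step 1 and value of joint red_handle above 1.45 rad and distance of blue_tip from where it was at the start of the episode below 0.012 m and linear speed of cover below 0.02 m/s and velocity of joint red_handle below 0.05 rad/s); the robot touches nothing.
It fails at once if the cover is lifted or tipped off its rails (z of cover in the frame of valve_box above 0.104 m or angle between cover's own z axis and vertical above 0.12 rad).
It fails at once if the blue handle is moved (distance of blue_tip from where it was at the start of the episode above 0.012 m).
It fails at once if labware or the mouse is pushed along, lifted or carried (distance of any of flask, tip_box, reagent_bottle, jar, dish, vial, mouse from where it was at the start of the episode above 0.02 m).
It fails at once if labware or the mouse is tipped (angle between any of flask, tip_box, reagent_bottle, jar, dish, vial, mouse's own z axis and vertical above 0.3 rad).
It also fails if it takes over 54 s, if anything falls off the work surface, if the arm or the gripper's body presses on something with over 40 N, if the wrist force passes 120 N, or if a joint passes its speed limit or range.

## Working session

There is one attempt and no reset: what is moved stays moved. The work goes in short steps, Python scripts to look and compute and a shell command to move; the robot and the scene stay as the last step left them, time stands still between calls to the robot, and variables do not carry over. Pictures are saved under pics/ and viewed, at most 10 in all, crops included, and the job is handed in when it is done.

```bash
mkdir -p pics
cat > h.py <<'E'
import numpy as np, cv2
from station import readout, eyes, order
def snap(c,f):
    im=eyes.camera(c); cv2.imwrite(f,im[:,:,::-1]); return im
def ray(c,uv,cal=None):
    k=cal or eyes.calibration(c); K=np.array([[k['fx'],0,k['cx']],[0,k['fy'],k['cy']],[0,0,1.]])
    R=cv2.Rodrigues(np.array(k['rvec'],float))[0]; t=np.array(k['tvec'],float).ravel()
    p=cv2.undistortPoints(np.array(uv,float).reshape(-1,1,2),K,np.array(k['dist'],float)).reshape(-1,2)
    d=np.c_[p,np.ones(len(p))]@R; return -R.T@t,d/np.linalg.norm(d,axis=1)[:,None]
def onz(c,uv,z,cal=None):
    o,d=ray(c,uv,cal); return o+d*((z-o[2])/d[:,2])[:,None]
def two(c1,uv1,c2,uv2,k1=None,k2=None):
    o1,d1=ray(c1,uv1,k1);o2,d2=ray(c2,uv2,k2);out=[]
    for a,b in zip(d1,d2):
        s=np.linalg.lstsq(np.c_[a,-b],o2-o1,rcond=None)[0]
        p,q=o1+s[0]*a,o2+s[1]*b; out.append(np.r_[(p+q)/2,np.linalg.norm(p-q)])
    return np.array(out)
def proj(c,P):
    k=eyes.calibration(c); K=np.array([[k['fx'],0,k['cx']],[0,k['fy'],k['cy']],[0,0,1.]])
    return cv2.projectPoints(np.array(P,float).reshape(-1,3),np.array(k['rvec'],float),np.array(k['tvec'],float),K,np.array(k['dist'],float))[0].reshape(-1,2)
E
python3 - <<'E'
from h import *
np.set_printoptions(precision=3,suppress=True)
for c in ['top','scene']: snap(c,f'pics/{c}0.png'); print(c,ray(c,[[280,210]]))
s=readout.state(); print(s['eef_pos'],s['tool_rot'],s['width'],s['t'])
E
```

```text
top (array([ 0.554, -0.055,  0.84 ]), array([[ 0.029,  0.005, -1.   ]]))
scene (array([ 1.214, -0.469,  0.737]), array([[-0.63 ,  0.434, -0.644]]))
[0.29  0.581 0.222] [[-0.895  0.446 -0.001]
 [ 0.446  0.895 -0.002]
 [-0.    -0.002 -1.   ]] 0.0870668300538812 0.1
```

View pics/top0.png

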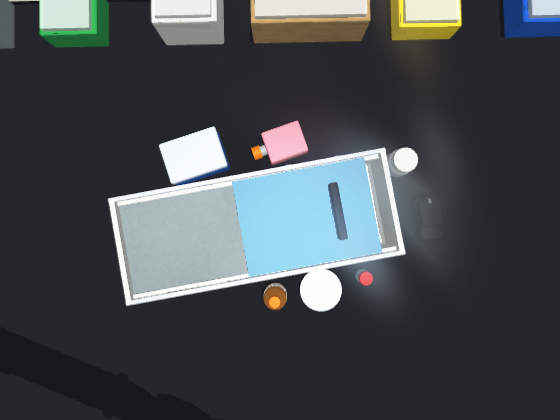

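View pics/scene0.png

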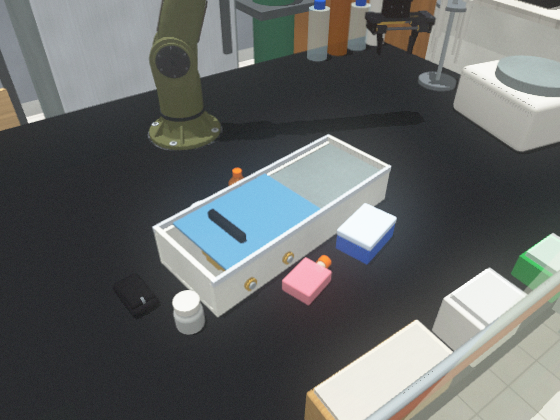

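The top view shows the box lying at a slight yaw, with the cover (235–382, 157–277) and the black lip (~338, 211). The grey housing is on the left, which is world +y. In the scene view the lip runs from (208,212) to (245,240).

Run:
```python
from h import *
np.set_printoptions(precision=4,suppress=True)
def masks(c,f):
    im=cv2.imread(f); hsv=cv2.cvtColor(im,cv2.COLOR_BGR2HSV)
    m=cv2.inRange(hsv,(95,80,90),(112,255,255))
    n,l,st,ce=cv2.connectedComponentsWithStats(m); i=1+np.argmax(st[1:,4]); m=(l==i).astype(np.uint8)
    hull=np.zeros_like(m); ct=max(cv2.findContours(m,0,2)[0],key=cv2.contourArea); cv2.fillConvexPoly(hull,cv2.convexHull(ct),1)
    d=((hsv[:,:,2]<70)&(hull>0)).astype(np.uint8)
    n,l,st,ce=cv2.connectedComponentsWithStats(d); i=1+np.argmax(st[1:,4])
    lc=max(cv2.findContours((l==i).astype(np.uint8),0,2)[0],key=cv2.contourArea)
    return cv2.boxPoints(cv2.minAreaRect(ct)), cv2.minAreaRect(lc), cv2.boxPoints(cv2.minAreaRect(lc)),lc.reshape(-1,2)
T=masks('top','pics/top0.png'); S=masks('scene','pics/scene0.png')
print('cover top',T[0].tolist()); P=onz('top',T[0],.096); print(P, [np.linalg.norm(P[i]-P[i-1]) for i in range(4)])
for n,M in (('top',T),('scene',S)):
    L=M[2]; print(n,L.tolist()); print(onz(n,L,.116))
# lip centre two view
print('lip tri', two('top',[T[1][0]],'scene',[S[1][0]]))
# box outer: white rim mask
im=cv2.imread('pics/top0.png');g=im.min(2);m=(g>120).astype(np.uint8);m[:145]=0;m[:, :105]=0;
hs=cv2.cvtColor(im,cv2.COLOR_BGR2HSV)
m[:,410:]=0
n,l,st,ce=cv2.connectedComponentsWithStats(m)
for i in range(1,n):
    if st[i,4]>150: print(st[i])
i=1+np.argmax(st[1:,2]*st[1:,3]); ct=np.vstack([c for c in cv2.findContours((l==i).astype(np.uint8),0,2)[0]])
B=cv2.boxPoints(cv2.minAreaRect(ct)); print('box',B.tolist()); P=onz('top',B,.104); print(P,[np.linalg.norm(P[i]-P[i-1]) for i in range(4)])
```

```text
Traceback (most recent call last):
ValueError: attempt to get argmax of an empty sequence
```

```bash
cat > m.py <<'E'
from h import *
def masks(f,roi):
    im=cv2.imread(f); hsv=cv2.cvtColor(im,cv2.COLOR_BGR2HSV)
    x0,y0,x1,y1=roi; R=np.zeros(im.shape[:2],np.uint8); R[y0:y1,x0:x1]=255
    m=cv2.inRange(hsv,(90,70,100),(120,255,255))&R
    n,l,st,ce=cv2.connectedComponentsWithStats(m); i=1+np.argmax(st[1:,4])
    ct=max(cv2.findContours((l==i).astype(np.uint8),0,2)[0],key=cv2.contourArea)
    hull=np.zeros_like(m); cv2.fillConvexPoly(hull,cv2.convexHull(ct),1)
    hull=cv2.erode(hull,np.ones((5,5)))
    d=((hsv[:,:,2]<90)&(hull>0)).astype(np.uint8)
    n,l,st,ce=cv2.connectedComponentsWithStats(d); i=1+np.argmax(st[1:,4])
    lc=max(cv2.findContours((l==i).astype(np.uint8),0,2)[0],key=cv2.contourArea)
    return cv2.boxPoints(cv2.minAreaRect(ct)), cv2.minAreaRect(lc), cv2.boxPoints(cv2.minAreaRect(lc))
E
python3 - <<'E'
from m import *
np.set_printoptions(precision=4,suppress=True)
im=cv2.imread('pics/top0.png');hs=cv2.cvtColor(im,cv2.COLOR_BGR2HSV);print(hs[210,280],hs[210,338]);im2=cv2.imread('pics/scene0.png');hs2=cv2.cvtColor(im2,cv2.COLOR_BGR2HSV);print(hs2[200,260],hs2[226,226])
T=masks('pics/top0.png',(228,150,395,280)); S=masks('pics/scene0.png',(170,170,325,275))
P=onz('top',T[0],.096); print('cover',P, [np.linalg.norm(P[i]-P[i-1]) for i in range(4)])
for n,M in (('top',T),('scene',S)):
    print(n,M[1]); print(onz(n,M[2],.116))
print('lip tri', two('top',[T[1][0]],'scene',[S[1][0]]))
g=im.min(2);m=(g>110).astype(np.uint8)
Q=np.zeros_like(m); cv2.fillConvexPoly(Q,np.array([[100,195],[389,143],[412,258],[125,312]]),1); m&=Q
ct=np.argwhere(m)[:,::-1].astype(np.float32)
B=cv2.boxPoints(cv2.minAreaRect(ct)); print('box',B.tolist()); P=onz('top',B,.095); print(P,[np.linalg.norm(P[i]-P[i-1]) for i in range(4)])
E
```

```text
[ 98  92 243] [106  77 135]
[100 112 231] [105  66  77]Traceback (most recent call last):
  File "<stdin>", line 4, in <module>
  File "m.py", line 11, in masks
    n,l,st,ce=cv2.connectedComponentsWithStats(d); i=1+np.argmax(st[1:,4])
                                                       ~~~~~~~~~^^^^^^^^^^
    return _wrapfunc(a, 'argmax', axis=axis, out=out, **kwds)
    return bound(*args, **kwds)
ValueError: attempt to get argmax of an empty sequence
```

```bash
sed -i 's/hsv\[:,:,2\]<90/hsv[:,:,2]<0.5*hsv[:,:,2][m>0].max()+45/; s/(90,70,100)/(90,60,185)/' m.py
python3 - <<'E'
from m import *
np.set_printoptions(precision=4,suppress=True)
im=cv2.imread('pics/top0.png')
print(im[200,330:350].max(1), im[240,95:125].min(1))
T=masks('pics/top0.png',(228,150,395,280)); S=masks('pics/scene0.png',(170,170,325,275))
P=onz('top',T[0],.096); print('cover',P, [np.linalg.norm(P[i]-P[i-1]) for i in range(4)])
for n,M in (('top',T),('scene',S)):
    print(n,M[1]); print(onz(n,M[2],.116))
print('lip tri', two('top',[T[1][0]],'scene',[S[1][0]]))
m=(im.min(2)>110).astype(np.uint8)
Q=np.zeros_like(m); cv2.fillConvexPoly(Q,np.array([[100,195],[389,143],[412,258],[125,312]]),1); m&=Q
ct=np.argwhere(m)[:,::-1].astype(np.float32)
B=cv2.boxPoints(cv2.minAreaRect(ct)); print('box',B.tolist()); P=onz('top',B,.095); print(P,[np.linalg.norm(P[i]-P[i-1]) for i in range(4)])
E
```

```text
[170 119 113 114 125 123 122 120 118 116 142 242 242 242 242 242 242 242
 241 241] [ 37  37  38  37  37  38  38  38  37  37  37  37  38  37  37  37  38  36
  36  59 175 249 249 248 248 228 136 143 145 155]
cover [[ 0.6336  0.0425  0.096 ]
 [ 0.6761 -0.2181  0.096 ]
 [ 0.4902 -0.247   0.096 ]
 [ 0.4481  0.0116  0.096 ]] [np.float64(0.1880551945303797), np.float64(0.26411773029173885), np.float64(0.18817410941795207), np.float64(0.2619881950930634)]
top ((336.96551513671875, 210.59844970703125), (57.32496643066406, 10.378020286560059), 79.5625228881836)
[[ 0.6236 -0.1412  0.116 ]
 [ 0.6267 -0.1605  0.116 ]
 [ 0.5199 -0.1774  0.116 ]
 [ 0.5168 -0.1581  0.116 ]]
scene ((226.78466796875, 225.77696228027344), (47.799659729003906, 10.612401008605957), 37.87498474121094)
[[ 0.5325 -0.1901  0.116 ]
 [ 0.5159 -0.1661  0.116 ]
 [ 0.6383 -0.1471  0.116 ]
 [ 0.6513 -0.1698  0.116 ]]
lip tri [[ 0.5721 -0.1612  0.1016  0.0004]]
box [[106.39346313476562, 192.16024780273438], [391.0506896972656, 145.68560791015625], [410.0884094238281, 262.29168701171875], [125.43118286132812, 308.7663269042969]]
[[ 0.6173  0.2857  0.095 ]
 [ 0.6966 -0.271   0.095 ]
 [ 0.4694 -0.301   0.095 ]
 [ 0.3911  0.2503  0.095 ]] [np.float64(0.22894713825346463), np.float64(0.5622877514227742), np.float64(0.22921490506261122), np.float64(0.5567695722931063)]
```

Cover centre is at (0.562, -0.103) with yaw 9.2°. The lip predicted from the cover, (0.572, -0.162), matches the triangulated lip. I'll turn the tool so its x lies along the box's y, then travel at height.

```bash
python3 -m pendant '[[[-3,-2.8,0,6,-1],[-6,-5.6,0,12,-1],[-9,-8.5,0,18,-1],[-12,-11.3,0,24,-1],[-15,-14.1,0,30,-1],[-18,-17,0,36,-1],[-21,-19.8,0,42,-1],[-24,-22.6,0,48,-1],[-27,-25.5,0,54.3,-1],[-30,-28.3,0,54.3,-1],[-30,-28.3,0,54.3,-1]]]'
python3 - <<'E'
from h import *
np.set_printoptions(precision=4,suppress=True)
s=readout.state(); p=np.array(s['eef_pos']);R=np.array(s['tool_rot']);print(p,R,s['t'])
print(100*R.T@(np.array([.5773,-.194,.16])-p))
E
```

```text
t: 1.02
eef_pos: [0.4354, 0.1852, 0.2227]
tool_rot: [[-0.147, 0.989, 0.001], [0.989, 0.147, -0.003], [-0.003, 0.001, -1.0]]
wrist_force: [0.8, 0.2, 0.2]
width: 0.0216
finger_force: 0.0
[0.4354 0.1852 0.2227] [[-0.147   0.9891  0.0014]
 [ 0.9891  0.147  -0.0031]
 [-0.0033  0.0009 -1.    ]] 1.0167
[-39.5729   8.4555   6.405 ]
```

```bash
python3 -m pendant '[[[-4,0.85,0,0,-1],[-8,1.7,0,0,-1],[-12,2.5,0,0,-1],[-16,3.4,0,0,-1],[-20,4.2,0,0,-1],[-24,5.1,1,0,-1],[-28,6,2,0,-1],[-32,6.8,3,0,-1],[-36,7.6,4,0,-1],[-39.5,8.4,6.2,0,-1],[-39.5,8.4,6.2,0,-1],[-39.5,8.4,6.2,0,-1]]]'
python3 - <<'E'
from h import *
np.set_printoptions(precision=4,suppress=True)
s=readout.state(); p=np.array(s['eef_pos']);R=np.array(s['tool_rot']);print(p,R,s['t'])
print(100*R.T@(np.array([.5773,-.194,.102])-p))
snap('scene','pics/s1.png')
E
```

```text
t: 2.02
eef_pos: [0.5768, -0.1845, 0.158]
tool_rot: [[-0.155, 0.988, -0.005], [0.988, 0.155, -0.001], [-0.001, -0.005, -1.0]]
wrist_force: [-0.5, 0.2, 1.0]
width: 0.0006
finger_force: 0.0
[ 0.5768 -0.1845  0.158 ] [[-0.1551  0.9879 -0.005 ]
 [ 0.9879  0.1551 -0.0013]
 [-0.0005 -0.0051 -1.    ]] 2.0167
[-0.9404 -0.066   5.6059]
```

View pics/s1.png

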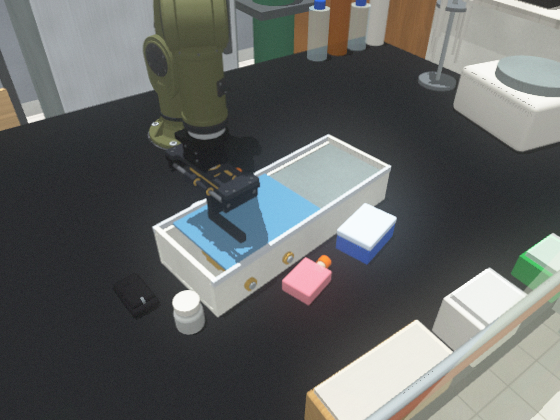

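The fingers are shut above the plate just behind the lip (tip near pixel 212,215). I'll back off about 1 cm and then lower.

```bash
python3 -m pendant '[[[-0.5,0,0,0,-1],[-0.5,0,1.5,0,-1],[-0.5,0,3,0,-1],[-0.5,0,4.5,0,-1],[-0.5,0,5.3,0,-1],[-0.5,0,5.3,0,-1]]]'
python3 - <<'E'
from h import *
s=readout.state(); print(s['eef_pos'],s['wrist_force'])
snap('scene','pics/s2.png')
E
```

```text
t: 2.57
eef_pos: [0.5785, -0.1849, 0.1066]
tool_rot: [[-0.162, 0.987, -0.002], [0.987, 0.162, 0.002], [0.002, -0.001, -1.0]]
wrist_force: [-0.4, 0.7, 0.3]
width: -0.0001
finger_force: 0.0
[ 0.57847439 -0.18487059  0.10660471] [-0.4369613   0.73243268  0.25957295]
```

View pics/s2.png

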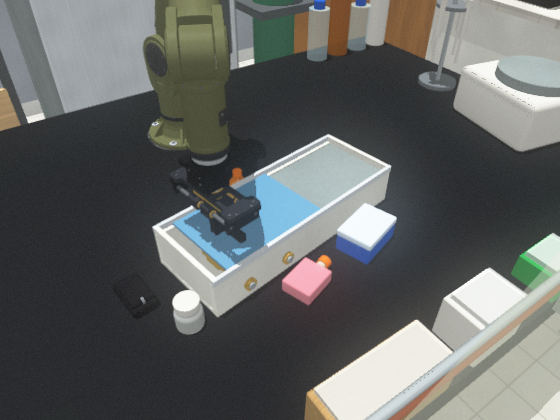

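The hand is low behind the lip. The tip is at z 0.107, above the plate at 0.096. I'll lower it 3 mm and push.

```bash
python3 -m pendant '[[[0,0,0.3,0,-1],[0.6,0,0.3,0,-1],[1.5,0,0.3,0,-1],[3,0,0.3,0,-1],[4.5,0,0.3,0,-1],[6,0,0.3,0,-1],[7.5,0,0.3,0,-1],[9,0,0.3,0,-1],[10.5,0,0.3,0,-1],[12,0,0.3,0,-1],[13.5,0,0.3,0,-1],[15,0,0.3,0,-1]]]'
python3 - <<'E'
from h import *
snap('top','pics/t1.png');print(readout.state()['eef_pos'])
E
```

```text
t: 3.62
eef_pos: [0.5554, -0.0383, 0.1055]
tool_rot: [[-0.16, 0.987, 0.002], [0.987, 0.16, -0.0], [-0.001, 0.002, -1.0]]
wrist_force: [0.8, -2.1, 0.6]
width: 0.0007
finger_force: 1.0
[ 0.55499813 -0.03385103  0.1051815 ]
```

View pics/t1.png

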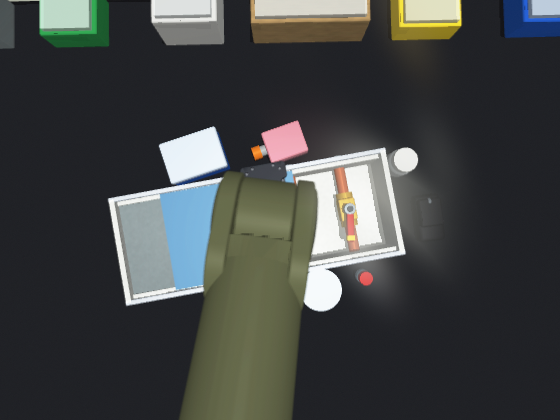

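The cover is sliding: its left edge is now at column ~162. The red valve shows in the near position, with its hub at ~(350,209) and its handle pointing down towards the robot. I'll keep pushing.

```bash
python3 -m pendant '[[[1.2,0,0,0,-1],[2.4,0,0,0,-1],[3.6,0,0,0,-1],[4.6,0,0,0,-1],[5.4,0,0,0,-1],[6.2,0,0,0,-1],[7,0,0,0,-1],[7.6,0,0,0,-1],[8.2,0,0,0,-1],[8.6,0,0,0,-1]]]'
```

```text
t: 4.5
eef_pos: [0.5418, 0.0456, 0.1047]
tool_rot: [[-0.16, 0.987, 0.001], [0.987, 0.16, -0.002], [-0.002, 0.001, -1.0]]
wrist_force: [2.8, -9.8, -0.8]
width: 0.0005
finger_force: 5.3
```

```bash
python3 -m pendant '[[[0.4,0,0,0,-1],[0.8,0,0,0,-1],[1.1,0,0,0,-1],[1.4,0,0,0,-1]]]'
```

```text
t: 4.83
eef_pos: [0.5417, 0.0458, 0.1048]
tool_rot: [[-0.152, 0.988, 0.005], [0.988, 0.152, -0.018], [-0.018, 0.002, -1.0]]
wrist_force: [6.4, -30.8, -0.0]
width: 0.0006
finger_force: 15.9
```

The stop is met: the force rose to 31 N with no motion. I'll back off, rise and look.

```bash
python3 -m pendant '[[[-1.5,0,0,0,-1],[-2.5,0,0,0,-1],[-3,0,3,0,-1],[-3,0,0,0,-1],[-3,0,-4,0,-1],[-5,0,-8,0,-1],[-9,0,-11,0,-1],[-13,0,-13,0,-1],[-17,0,-13,0,-1],[-17,0,-13,0,-1],[-17,0,-13,0,-1]]]' --help 2>&1 | tail -3; python3 -c "
from station import readout;print(readout.state()['eef_pos'],readout.state()['t'])"
```

```text
invalid input: not JSON, or not a number
[0.54173739 0.04584327 0.10483519] 4.8333
```

That call was refused, which is lucky because it contained a mistaken downward row. Here it is corrected:

```bash
python3 -m pendant '[[[-1.5,0,0,0,-1],[-3,0,0,0,-1],[-4,0,-2,0,-1],[-4,0,-5,0,-1],[-5,0,-8,0,-1],[-9,0,-11,0,-1],[-13,0,-13,0,-1],[-17,0,-13,0,-1],[-17,0,-13,0,-1],[-17,0,-13,0,-1]]]'
python3 - <<'E'
from h import *
import json
snap('top','pics/t2.png')
k=eyes.calibration('wrist'); snap('wrist','pics/w2.png'); json.dump({a:np.array(b).tolist() for a,b in k.items()},open('w2.json','w'))
a=cv2.imread('pics/t2.png')[130:320,90:430];b=cv2.imread('pics/w2.png')
a=cv2.resize(a,(560,313));cv2.imwrite('pics/c2.png',cv2.resize(np.vstack([a,b]),None,fx=.8,fy=.8))
E
```

```text
t: 5.67
eef_pos: [0.5661, -0.112, 0.235]
tool_rot: [[-0.153, 0.988, 0.001], [0.988, 0.153, -0.001], [-0.001, 0.001, -1.0]]
wrist_force: [0.1, 0.3, 0.2]
width: 0.0005
finger_force: 0.0
```

View pics/c2.png

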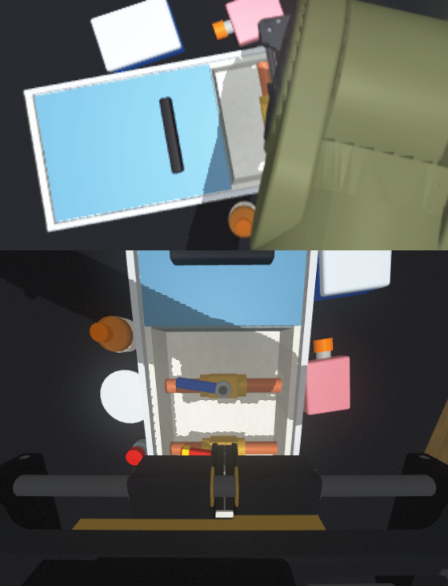

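The cover lies against the far end. The bay is open, with the blue valve at +45 and the red one at −60, partly under the gripper. I'll measure the red handle from t1 (top) and the wrist view.

Run:
```python
from h import *
import json
np.set_printoptions(precision=4,suppress=True)
w=json.load(open('w2.json'))
yb=np.array([-.161,.987]);xb=np.array([.987,.161])
def comps(f,roi,lo,hi,mn=8):
    hs=cv2.cvtColor(cv2.imread(f),cv2.COLOR_BGR2HSV); x0,y0,x1,y1=roi
    h=hs.copy(); h[:,:,0]=(h[:,:,0].astype(int)+20)%180
    m=cv2.inRange(h,lo,hi); M=np.zeros_like(m); M[y0:y1,x0:x1]=m[y0:y1,x0:x1]
    n,l,st,ce=cv2.connectedComponentsWithStats(M)
    return [(st[i].tolist(),ce[i],cv2.minAreaRect(np.argwhere(l==i)[:,::-1].astype(np.float32))) for i in range(1,n) if st[i,4]>=mn]
# hue shifted by 20: red 0 ->20, copper ~10->30, yellow 28->48
im=cv2.cvtColor(cv2.imread('pics/t1.png'),cv2.COLOR_BGR2HSV)
for p in [(350,209),(349,222),(351,230),(352,238),(353,244),(341,178)]: print(p,im[p[1],p[0]])
for nm,lo,hi in (('red',(12,150,80),(23,255,255)),('yel',(42,150,120),(56,255,255))):
    for f,roi,c,k in (('pics/t1.png',(325,190,375,262),'top',None),('pics/w2.png',(200,235,290,300),'wrist',w)):
        for st,ce,r in comps(f,roi,lo,hi): print(nm,c,st,ce,'rect',r,onz(c,[ce],.076,k))
```

```text
(350, 209) [ 90   8 136]
(349, 222) [  2 123 233]
(351, 230) [  2 116 230]
(352, 238) [ 27 115 249]
(353, 244) [  9  94 228]
(341, 178) [  9 128 234]
red wrist [236, 247, 28, 10, 206] [248.7961 251.9078] rect ((249.5, 251.5), (9.0, 27.0), 90.0) [[ 0.5404 -0.1857  0.076 ]]
yel wrist [228, 244, 9, 13, 99] [231.7475 250.1414] rect ((232.0, 250.0), (12.0, 8.0), 90.0) [[ 0.52   -0.1866  0.076 ]]
```

Run:
```python
from h import *
import json
np.set_printoptions(precision=4,suppress=True)
w=json.load(open('w2.json'))
hs=cv2.cvtColor(cv2.imread('pics/t1.png'),cv2.COLOR_BGR2HSV)
def cen(cond,roi):
    x0,y0,x1,y1=roi; M=np.zeros(hs.shape[:2],bool); M[y0:y1,x0:x1]=cond[y0:y1,x0:x1]
    p=np.argwhere(M)[:,::-1]; return p.mean(0),len(p),p.min(0),p.max(0)
H,S,V=[hs[:,:,i].astype(int) for i in range(3)]
R=(335,212,365,258)
red=cen(((H<5)|(H>170))&(S>90)&(V>120),R); ye=cen((H>22)&(H<34)&(S>80),(340,230,365,250)); hub=cen((S<60)&(V<175),(343,202,357,216))
for n,c in (('red',red),('yel',ye),('hub',hub)): print(n,c,onz('top',[c[0]],.076))
print('tri yellow',two('top',[ye[0]],'wrist',[[232,250]],None,w),'tri red',two('top',[red[0]],'wrist',[[249.5,251.5]],None,w))
# cover now
yb=np.array([-.161,.987]);xb=np.array([.987,.161])
lip0=np.array([.572,-.1615]); tip=np.array([.5417,.0458])
print('travel',(tip-lip0)@yb+.0175)
for c in (red,ye,hub):
    p=onz('top',[c[0]],.076)[0,:2]-np.array([.562,-.103]); print('rel start cover: x,y',p@xb,p@yb)
```

```text
red (array([350.0985, 224.1742]), 132, array([347, 214]), array([353, 241])) [[ 0.545  -0.1905  0.076 ]]
yel (array([350.6061, 237.4242]), 33, array([347, 235]), array([354, 239])) [[ 0.5187 -0.1908  0.076 ]]
hub (array([347.8298, 208.5319]), 47, array([343, 204]), array([352, 213])) [[ 0.5763 -0.1868  0.076 ]]
tri yellow [[ 0.5184 -0.1935  0.0613  0.0007]] tri red [[ 0.5427 -0.1933  0.0593  0.0043]]
travel 0.2269834
rel start cover: x,y -0.030820380146507127 -0.083637309769153
rel start cover: x,y -0.05684333391444353 -0.07971277438183044
rel start cover: x,y 0.0005778654723049225 -0.08501367668954037
```

The red hub is at about (0.5765, −0.189). The handle lies nearly along −x (~0.08 rad), and its height reads about 6–7 cm. Next I move behind it on its −y side.

```bash
python3 -m pendant '[[[-3,-0.7,2,0,-1],[-6,-1.3,4,0,-1],[-9,-1.4,6,0,-1],[-10.8,-1.4,8,0,-1],[-10.8,-1.4,9,0,-1],[-10.8,-1.4,9,0,-1],[-10.8,-1.4,9,0,-1]]]'
python3 - <<'E'
from h import *
np.set_printoptions(precision=4,suppress=True)
s=readout.state(); p=np.array(s['eef_pos']);R=np.array(s['tool_rot']);print(p)
print(100*R.T@(np.array([.5339,-.2263,.058])-p))
E
```

```text
t: 6.35
eef_pos: [0.5699, -0.2136, 0.1436]
tool_rot: [[-0.163, 0.987, -0.002], [0.987, 0.163, 0.002], [0.003, -0.001, -1.0]]
wrist_force: [0.4, 0.5, 1.3]
width: 0.0005
finger_force: 0.0
[ 0.5699 -0.2136  0.1436]
[-0.692  -3.7469  8.5629]
```

```bash
python3 -m pendant '[[[-0.3,-1.8,1,0,-1],[-0.5,-3.7,2,0,-1],[-0.5,-3.7,3,0,-1],[-0.5,-3.7,3,0,-1],[-0.5,-3.7,3,0,-1]]]'
python3 - <<'E'
from h import *
np.set_printoptions(precision=4,suppress=True)
s=readout.state(); p=np.array(s['eef_pos']);R=np.array(s['tool_rot']);print(p)
print(100*R.T@(np.array([.5339,-.2263,.058])-p))
a=snap('scene','pics/s3.png')[170:310,140:330,::-1]; b=snap('wrist','pics/w3.png')[:,:,::-1]
a=cv2.resize(a,(560,413)); cv2.imwrite('pics/c3.png',cv2.resize(np.hstack([a,b[:413]]),None,fx=.7,fy=.7))
E
```

```text
t: 6.77
eef_pos: [0.5355, -0.2255, 0.1153]
tool_rot: [[-0.162, 0.987, 0.002], [0.987, 0.162, 0.001], [0.001, 0.002, -1.0]]
wrist_force: [-0.1, 0.1, 0.6]
width: 0.0003
finger_force: 0.0
[ 0.5355 -0.2255  0.1153]
[-0.0622 -0.1769  5.7264]
```

View pics/c3.png

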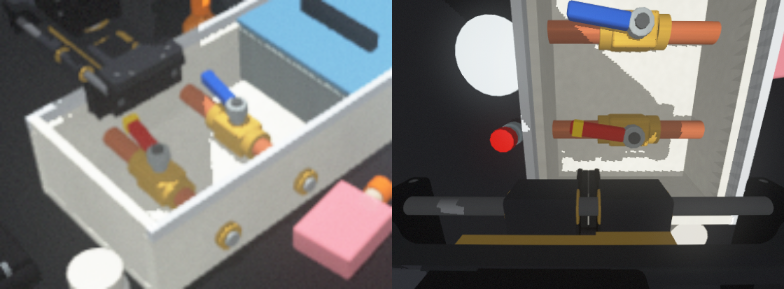

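The fingers (crop ~588,170) stand on the −y side of the red handle, which runs from hub (634,135) to band (577,130). The blue handle is well away. Descending.

```bash
python3 -m pendant '[[[0,-0.1,1.5,0,-1],[0,-0.1,3,0,-1],[0,-0.1,4.5,0,-1],[0,-0.1,5.5,0,-1],[0,-0.1,5.6,0,-1],[0,-0.1,5.6,0,-1]]]'
```

```text
t: 7.37
eef_pos: [0.5334, -0.2276, 0.0585]
tool_rot: [[-0.16, 0.987, -0.0], [0.987, 0.16, -0.0], [0.0, -0.0, -1.0]]
wrist_force: [-0.4, 0.2, 0.8]
width: 0.0005
finger_force: 0.0
```

```bash
python3 -m pendant '[[[0.7,0.2,0,0,-1],[1.4,0.2,0,0,-1],[2.1,0,0,0,-1],[2.8,-0.1,0,0,-1],[3.4,-0.2,0,0,-1],[4,-0.1,0,0,-1],[4.6,0.1,0,0,-1],[5.2,0.3,0,0,-1],[5.8,0.45,0,0,-1],[6.3,0.8,0,0,-1],[6.7,1.3,0,0,-1],[7.1,1.8,0,0,-1]]]'
python3 - <<'E'
from h import *
b=snap('wrist','pics/w4.png')[:,:,::-1]; a=snap('scene','pics/s4.png')[170:310,140:330,::-1]
a=cv2.resize(a,(560,413)); cv2.imwrite('pics/c4.png',cv2.resize(np.hstack([a,b[:413]]),None,fx=.7,fy=.7))
E
```

```text
t: 8.37
eef_pos: [0.5394, -0.1541, 0.0583]
tool_rot: [[-0.16, 0.987, -0.001], [0.987, 0.16, 0.0], [0.001, -0.001, -1.0]]
wrist_force: [-1.5, -2.3, 0.4]
width: 0.0005
finger_force: 1.0
```

View pics/c4.png

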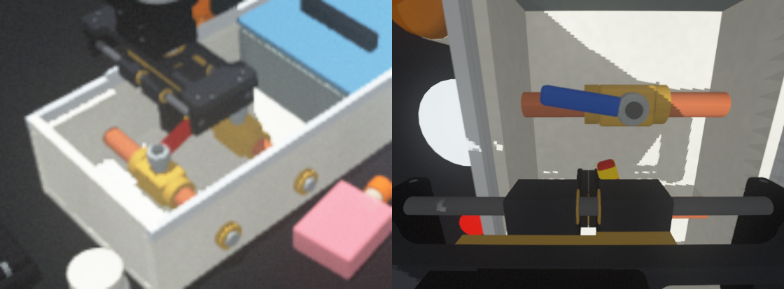

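The red handle is turning and is about 70° round, with its tip at crop (607,170). The blue handle is untouched. I'll finish along +x until it stops.

```bash
python3 -m pendant '[[[0.2,0.4,0,0,-1],[0.4,0.8,0,0,-1],[0.4,1.1,0,0,-1],[0.4,1.4,0,0,-1],[0.4,1.6,0,0,-1]]]'
```

```text
t: 8.88
eef_pos: [0.554, -0.1474, 0.0582]
tool_rot: [[-0.16, 0.987, -0.002], [0.987, 0.16, 0.001], [0.002, -0.002, -1.0]]
wrist_force: [-6.7, 1.0, 4.6]
width: 0.0004
finger_force: 3.5
```

```bash
python3 -m pendant '[[[0,0.2,0,0,-1],[0,0.4,0,0,-1],[0,0.6,0,0,-1],[0,0.6,0,0,-1]]]'
```

```text
t: 9.22
eef_pos: [0.5542, -0.1476, 0.0575]
tool_rot: [[-0.158, 0.987, -0.014], [0.987, 0.158, 0.003], [0.005, -0.013, -1.0]]
wrist_force: [-16.3, 0.7, 11.4]
width: 0.0003
finger_force: 8.3
```

At the stop: 16 N with no motion. I'll retreat sideways, then up and away, and verify.

```bash
python3 -m pendant '[[[0,-1,0,0,-1],[0,-2,0,0,-1],[-0.5,-2.3,0,0,-1],[-0.5,-2.3,-3,0,-1],[-0.5,-2.3,-6,0,-1],[-0.5,-2.3,-9,0,-1],[-0.5,-2.3,-12,0,-1],[-3,-2.3,-14,0,-1],[-6,-2.3,-14,0,-1],[-9,-2.3,-14,0,-1],[-11,-2.3,-14,0,-1],[-11,-2.3,-14,0,-1]]]'
python3 - <<'E'
from h import *
b=snap('wrist','pics/w5.png')[:,:,::-1]; a=snap('scene','pics/s5.png')[150:330,110:355,::-1]
a=cv2.resize(a,(560,413)); cv2.imwrite('pics/c5.png',cv2.resize(np.hstack([a,b[:413]]),None,fx=.7,fy=.7))
print(readout.state()['wrist_force'])
E
```

```text
t: 10.22
eef_pos: [0.555, -0.2661, 0.1994]
tool_rot: [[-0.153, 0.988, 0.002], [0.988, 0.153, -0.005], [-0.005, 0.001, -1.0]]
wrist_force: [-1.2, 0.1, -0.3]
width: 0.0005
finger_force: 0.0
[0.23860683 1.9187605  0.29411458]
```

View pics/c5.png

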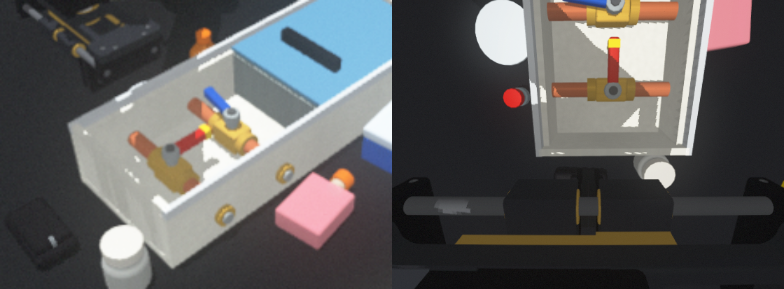

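The red handle stands square across its pipe (hub 614,90; tip 614,42). The blue handle is unchanged, the cover is over the housing and the hand is clear, so I'm handing in.

```bash
python3 -m pendant '[[[0,0,0,0,-1],[0,0,0,0,-1],[0,0,0,0,-1]]]'; python3 -c "
from station import order;print(order.close_job())"
```

```text
t: 10.57
eef_pos: [0.5558, -0.2582, 0.1986]
tool_rot: [[-0.162, 0.987, 0.001], [0.987, 0.162, 0.001], [0.001, 0.001, -1.0]]
wrist_force: [0.0, -0.3, 0.2]
width: 0.0006
finger_force: 0.0
the job is handed in; nothing more can be done
None
```

The cover was slid to its far end stop and the red handle pushed clockwise to its shut stop; the last pictures show the blue handle and the labware in view unmoved and the hand clear, and I handed the job in at 10.6 s (no verdict was returned).

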